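Index the filling dial one stop, then lock and hold the push-and-turn cap

ROBOT

A 7-joint arm with a two-finger parallel gripper is mounted at the origin on the work surface. World frame = base frame: x ahead of the robot, y to its left, z up, the work surface at z = 0. Lengths are in mm, angles in rad, forces in N, time in s.
With the tool pointing down it reaches from about 350 to 900 mm from the base axis. Payload 19.9 kg.
Tool frame: the origin (TCP) lies at the very end of the fingers, on their centre line; the grasp point (between the pads) lies 19 mm behind it; z points along the fingers, y is the line along which they close (so a half turn about z gives the same grasp; the last joint's range is limited). The gripper opens to 94 mm and grips with 3 to 60 N. Pads are 16 mm wide; open, the fingers measure 119 mm over their backs; the gripper's body (75 mm by 177 mm) begins 78 mm behind the grasp point.
Start: joints at [1.206, 0.417, -0.01, 1.614, 0.005, 1.111, -0.053], TCP at [198.257, -592.699, 205.425] pointing down, gripper open.
Joint ranges: [-2.81, 2.81], [-0.39, 2.02], [-1.27, 1.25], [0.06, 2.57], [-1.19, 4.33], [0.19, 2], [-2.82, 2.82]. Speed limits (rad/s): [1.89, 1.89, 2.39, 2.39, 3.01, 3.01, 3.01].

INTERFACE

Orientations are given as a unit quaternion [w, x, y, z].
In Python, from station import read_state, read_camera, job_done gives the robot as it stands. The module is installed in compiled form; this text tells all that it offers.
- The arm moves only by the tool creep_tool, called after ">>>" as name(argument=value, ...), one argument or row to a line, values as JSON. Schema: {"type":"object","properties":{"plan":{"type":"array","items":{"type":"number"},"minItems":6,"maxItems":60},"aperture":{"type":"number"},"grip_force":{"type":"number"},"only":{"type":"string"},"quiet":{"type":"boolean"},"lines":{"type":"string"}},"required":["plan"],"additionalProperties":false}. plan is one flat list of numbers that holds 1 to 10 rows one after another, with no inner brackets; each row has 6 numbers: dx, dy, dz in mm, then a rotation vector rx, ry, rz in rad; each row is the pose to reach, as a shift and turn from the pose commanded when the call began, along the tool's axes at that moment; what a row does not reach only later rows make up. A row lasts 1/8 s, in which the tool goes at most 62.5 mm and 0.188 rad, less where a joint would pass 70% of its speed; a pose out of reach is approached as far as the arm can. aperture is the opening from 0.0 (shut) to 1.0 (fully open), set as the call begins (left out keeps the last). The fingers move at their own pace and stop on an object; grip_force is the grip in N (left out, the last holds). Time passes only in rows, so rows that do not move let the fingers close. The tool returns the time, the measured TCP pose, the force, the opening and the grip force at its end. only (a regular expression) keeps the lines of the reply that match it, lines (a string "A,B") keeps lines A to B, and quiet returns only ok. Input that does not fit is refused with a message, and nothing moves.
- read_state(): the state, without advancing time (a new reading comes with each control period).
- read_camera(name): name is "scene" or "top" or "wrist"; returns a dict with "pixels" (420x560x3 uint8, blue, green, red), "z_map" (420x560 float32, mm along the optical axis (not along the pixel's ray), 0 where there is no reading), "fov_y" (degrees; the focal length in pixels is half the picture's height over the tangent of half this angle, whatever the lens; pixels are square), "cx", "cy" (the principal point, pixels), "k1" (the pictures are not rectified: a ray, as slopes to the right and down, at radius r is drawn at 1 + k1 r^2 times it, then the intrinsics apply), "R" (3x3) and "t" (3): a world point X has camera coordinates R X + t; the wrist camera has in their place "T_tool_cam" (4x4, takes a point from camera to tool coordinates, whose origin is the TCP and whose axes are the flange's). Camera axes: x right, y down, z forward; pixel columns grow to the right and rows downward; lengths in mm; the calibration is good to about 2 mm. A picture is of the moment at which its call begins: read the wrist's pose just before it.
- job_done(): hands the job in; it is judged then, once.
The state is a dict: "t": time; "q": joint angles; "dq": joint speeds; "tau": joint torques, N m; "eef_pos": TCP position; "orientation": TCP orientation; "wrist_force": force on the tool from outside, world axes, zero at the start; "torque": the same for the moment, N m; "opening": opening from 0.0 (shut) to 1.0 (fully open); "grip_force": force on a finger pad.
Only numpy, scipy, OpenCV 4.12 (cv2) and the standard library are available. Lean on these libraries where they do the work, as an engineer would, in place of code of your own. Each camera call takes 0.05 s, during which the arm holds its last target. There are 200 camera calls.

TASK

Turn the dial by its black handle knob one stop clockwise (seen from above), so that the vial under the filling funnel comes round to the capping place on the robot's right and the dial rests in its stop. Take the ribbed push-and-turn cap with the raised bar from the steel tray, put it on that vial with the bar pointing at the dial's centre, push it down against its spring and twist it clockwise a quarter turn until it is locked. Finish while still gripping the locked cap on the vial, without letting go, so that its sealing liner can take, and leave the other lids, the stock vials, the label roll and the snips where they are.

Things in the scene. Friction and masses are not known exactly. Their poses are not given: they have to be found in the camera images.
- dial (a joint): Angle (rad) of the aluminium dial about its upright axis: 0 at the start, growing clockwise seen from above. A spring plunger holds it at a stop every quarter turn (0, 1.571, 3.142). Pushed at the handle knob, it takes about 7 N to leave or enter a stop and 1 N between them; within about 0.05 rad of a stop it pulls itself in, and it holds against the cap's twist.
- dial_hub (a point): On the dial's axis, at the top of its plate, 62 mm above the table. Plate 290 mm wide; hub 48 mm wide, 26 mm high on it. Four grey collars (60 mm wide, 22 mm high), 80 mm from the axis, hold at the start, clockwise from above: the vial under the funnel (far side), a capped vial, 170 mm above the table (robot's right), nothing (near side), the next open vial (left).
- dial_handle (a point): Grip point on the axis of the dial's upright black handle knob, 104 mm above the table. Knob round, 22 mm wide from 84 to 122 mm above the table, on a 13 mm stem, 125 mm from the dial's axis; it starts between the capped vial and the empty collar. One stop carries it across the dial's near side from the robot's right to its left. Nearest vial axes 89 mm off.
- capping_place (a point): Fixed point 80 mm to the robot's right of the dial's axis, 152 mm above the table: where the centre of the vial's rim stands when the dial is at 1.571. The fixed steel filling funnel is on the far side: spout 8 mm above the rims, 80 mm from the dial's axis; 84 mm wide at its top, 226 mm above the table; its column behind it is 227 mm high.
- vial_rim (a point): White open vial that starts under the funnel, clamped to the dial so that it moves only with it. This point: centre of its rim, 152 mm above the table; z up, x straight away from the dial's axis. Body 44 mm wide; neck 37 mm wide to 20 mm below the rim, with a flange 48 mm wide, top 1 mm below the rim, broken by two gaps on the vial's +x and -x.
- vial_gap (a point): Middle of the flange's gap on the vial's +x side, at rim height, 24 mm from the vial's axis. Each gap is 44 degrees wide and lets a cap lug down. Clockwise from it the flange's underside is a track 8 mm below the rim; 74 to 104 degrees on it has a notch 2.5 mm deep, then a block that stops the turn. Anticlockwise a block bars the way.
- cap: White push-and-turn cap, about 40 g, the widest lid in the tray and the only one with ribs and a raised bar; lies open side down on the tray's floor, 2 mm above the table, within a rim 12 mm high. Origin: centre of its lower edge; z up, x along the bar. Skirt 58 mm wide outside, 52 inside, 22 mm high. It is the same after half a turn.
- cap_top (a point): Centre of the cap's bar top, 28 mm above its lower edge; bar 46 x 10 x 6 mm. Spring: a disc inside the cap meets the rim when the cap's origin is 6.5 mm below the vial's (3 N); 13 mm below (11 N) the lugs clear the track; 16 mm below (14 N) is solid. Locked, the spring lifts it to 10.5 mm below (8 N). The twist takes about 0.2 N m.
- cap_lug (a point): One of the cap's two lugs, under the bar's +x end (the other at -x), inside the skirt: 8 mm wide, 1 to 5 mm above the lower edge, inner faces 42 mm apart. They enter the vial's gaps with the bar along the vial's x, within 11 degrees and 2 mm off centre; a clockwise quarter turn, bar square to the vial's x, brings them to the notches (4 degrees play).
- snap_lid: Plain white lid, 42 mm wide, 12 mm high, in the tray. Not wanted. Origin under its centre. The three lids lie in a row, 90 mm apart, in any order.
- dome_lid: White domed lid, 48 mm wide, 16 mm high, in the tray. Not wanted. Origin under its centre.
- stock_vial_a: White open stock vial, 49 mm wide, 130 mm high, standing on the table; a bystander. Origin under its centre.
- stock_vial_b: Another such stock vial, a bystander.
- stock_vial_c: Another such stock vial, a bystander.
- label_roll: Roll of paper labels, 90 mm wide, 50 mm high, standing on end; a bystander. Origin under its centre.
- snips: Trimming snips with black handles, 150 mm long, lying on the table; a bystander.
There are look-alikes about, which are no part of the job. What is shaped like the cap but orange or yellow is not meant.

How it is judged (in metres and radians):
On the way, in this order (a step that is already met when the one before it is completed fails the run):
1. the dial has been turned clockwise one stop and rests in it (value of joint dial between 1.52 and 1.62 rad and velocity of joint dial between -0.1 and 0.1 rad/s), for 0.2 s.
2. the cap is pushed down on the vial against its spring, its lugs below the flange's track (z of cap in the frame of vial_rim below -0.012 m and horizontal distance between cap and vial_rim below 0.004 m), for 0.1 s.
At the end, for the whole second after the job is handed in: Dial in its next stop (1.571 rad, within 0.06); cap on the vial from under the funnel, centred within 4 mm, level within 0.08 rad, lower edge 8.5 mm or more below the rim, bar square to the vial's x within 0.15 rad; the fingers still hold it with 3 N or more and it is still (value of joint dial between 1.51 and 1.63 rad and z of cap in the frame of vial_rim between -0.019 and -0.0085 m and horizontal distance between cap and vial_rim below 0.004 m and angle between the x axis of cap and the y axis of vial_rim, either way round below 0.15 rad and angle between cap's own z axis and vertical below 0.08 rad and contact force between the fingers and cap above 3 N and linear speed of cap below 0.03 m/s); the arm keeps its last pose, push and grip.
It fails at once if another lid is shoved out of its place (distance of any of snap_lid, dome_lid from where it was at the start of the episode above 0.03 m).
It fails at once if a stock vial, the label roll or the snips are shoved or knocked over (distance of any of stock_vial_a, stock_vial_b, stock_vial_c, label_roll, snips from where it was at the start of the episode above 0.03 m or angle between any of stock_vial_a, stock_vial_b, stock_vial_c's own z axis and vertical above 0.5 rad).
It fails at once if the dial is turned past its stop to the next but one (value of joint dial above 2.3 rad).
It fails at once if the dial is turned the wrong way (value of joint dial below -0.5 rad).
It also fails if it takes over 72 s, if anything falls off the work surface, if the arm or the gripper's body presses on something with over 40 N, if the wrist force passes 120 N, or if a joint passes its speed limit or range.

## Working session

There is one attempt and no reset: what is moved stays moved. The work goes in short steps, Python scripts to look and compute and a tool call to move; the robot and the scene stay as the last step left them, time stands still between calls to the robot, and variables do not carry over. Pictures are saved under pics/ and viewed, at most 10 in all, crops included, and the job is handed in when it is done.

```bash
mkdir -p pics
```

Create h.py:
```python
import numpy as np, cv2
from scipy.spatial.transform import Rotation as Ro
from station import read_state, read_camera
def cloud(name):
    s=read_state(); c=read_camera(name); z=c["z_map"]; h,w=z.shape
    f=h/2/np.tan(np.radians(c["fov_y"])/2)
    K=np.array([[f,0,c["cx"]],[0,f,c["cy"]],[0,0,1.]])
    u,v=np.meshgrid(np.arange(w),np.arange(h))
    p=cv2.undistortPoints(np.stack([u,v],-1).reshape(-1,1,2).astype(float),K,np.array([c["k1"],0,0,0,0.])).reshape(h,w,2)
    P=np.dstack([p[...,0]*z,p[...,1]*z,z]).astype(float)
    if name=="wrist":
        T=np.array(c["T_tool_cam"]); o=s["orientation"]
        R=Ro.from_quat([o[1],o[2],o[3],o[0]]).as_matrix()
        P=P@T[:3,:3].T+T[:3,3]; P=P@R.T+np.array(s["eef_pos"])
    else: P=(P-np.array(c["t"]).ravel())@np.array(c["R"])
    P[z<=0]=np.nan
    return c["pixels"],P
```

Run:
```python
from h import *
for n in("top","scene"):
    im,P=cloud(n); cv2.imwrite(f"pics/{n}0.png",im); np.save(n+"0.npy",P)
s=read_state(); print(s["eef_pos"],s["orientation"],s["opening"],s["wrist_force"])
```

```text
[ 198.14365742 -592.41744918  204.90644337] [-5.24939646e-04  9.87003822e-01  1.60695872e-01 -1.29880592e-04] 0.9980902550972817 [ 0.12964309 -0.28592171  0.32559175]
```

View pics/top0.png

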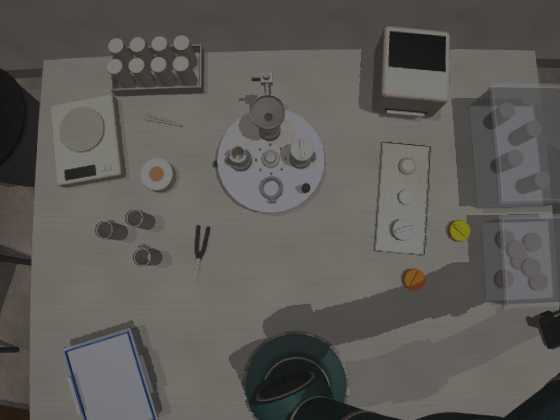

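View pics/scene0.png

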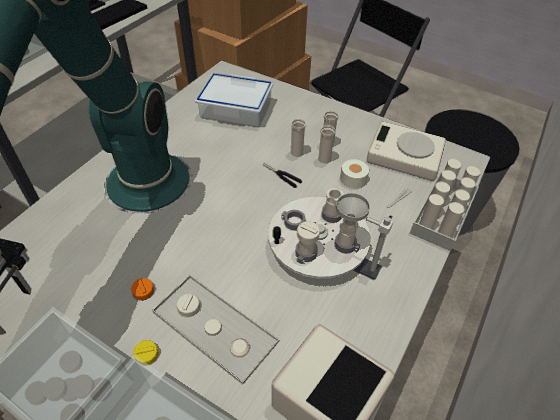

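The top view shows the dial hub at about (270,158), the knob at (305,188) and the funnel at (267,115). The ribbed cap is at (402,229) in the tray, with the other lids at (405,198) and (406,166). Next I'll measure these.

Run:
```python
from h import *
P=np.load("top0.npy"); im=cv2.imread("pics/top0.png")
for n,(u,v) in dict(hub=(270,158),knob=(305,188),cap=(402,229),l1=(405,198),l2=(406,166),emptycol=(271,188),capped=(302,150),left=(238,157),funnel=(267,113)).items():
    print(n,P[v,u].round(1))
# plate fit: points with z 56..68 
def sel(lo,hi,c,r):
    m=(P[...,2]>lo)&(P[...,2]<hi)&(np.hypot(P[...,0]-c[0],P[...,1]-c[1])<r); return P[m]
c=P[158,270]
q=sel(57,67,c,200)
h=cv2.convexHull(q[:,:2].astype(np.float32)); print("plate",cv2.minEnclosingCircle(h),np.median(q[:,2]))
for nm,(u,v),lo,hi,r in(("knob",(305,188),100,135,25),("hub",(270,158),80,96,40),("cap",(402,229),17,40,45),("captop",(402,229),27.5,40,45),("capped",(302,150),140,185,40)):
    q=sel(lo,hi,P[v,u],r); 
    if len(q)>3: print(nm,len(q),q.mean(0).round(1),cv2.minEnclosingCircle(q[:,:2].astype(np.float32)),cv2.minAreaRect(q[:,:2].astype(np.float32)),np.percentile(q[:,2],95))
# bar dir
cv2.imwrite("pics/crop1.png",np.hstack([cv2.resize(im[205:253,377:427],(400,384),interpolation=3),cv2.resize(im[134:206,232:307],(400,384),interpolation=3)]))
from scipy.spatial.transform import Rotation as R
s=read_state();o=s["orientation"];print(R.from_quat([o[1],o[2],o[3],o[0]]).as_matrix().round(3))
```

```text
hub [602.3  56.7  87.8]
knob [515.7 -31.7 120.6]
cap [ 412.4 -296.5   32.8]
l1 [ 499.7 -314.8   10.8]
l2 [ 588.8 -320.7   17.6]
emptycol [525.8  55.8  65.3]
capped [602.7 -24.2 170. ]
left [610.2 142.6  72.4]
funnel [695.8  60.3 179.6]
plate ((606.4798583984375, 56.654380798339844), 144.77154541015625) 62.313488306450886
knob 63 [518.5 -33.2 119.5] ((519.875244140625, -33.66112518310547), 10.749459266662598) ((518.8649291992188, -33.2312126159668), (19.452959060668945, 18.386844635009766), 1.0328158140182495) 124.83740434709487
hub 96 [605.8  57.4  87.7] ((605.2680053710938, 60.63424301147461), 17.333520889282227) ((607.6006469726562, 58.6716423034668), (31.535438537597656, 26.514873504638672), 53.61748123168945) 91.87460628240771
cap 375 [ 412.7 -299.3   25.3] ((412.8298034667969, -300.3882751464844), 30.33918571472168) ((413.0238037109375, -300.4729919433594), (59.002010345458984, 54.898780822753906), 88.18182373046875) 31.53973689023856
captop 87 [ 412.7 -300.1   30. ] ((410.994873046875, -297.95977783203125), 27.121204376220703) ((410.77581787109375, -300.17333984375), (48.6893196105957, 48.58478927612305), 19.84174156188965) 33.21193763894867
capped 443 [605.  -22.8 163.7] ((607.1764526367188, -23.051795959472656), 29.171010971069336) ((607.1461181640625, -22.793601989746094), (56.18986892700195, 56.91941833496094), 20.925952911376953) 170.58276542182335
[[ 0.948  0.317 -0.   ]
 [ 0.317 -0.948  0.001]
 [-0.    -0.001 -1.   ]]
```

View pics/crop1.png

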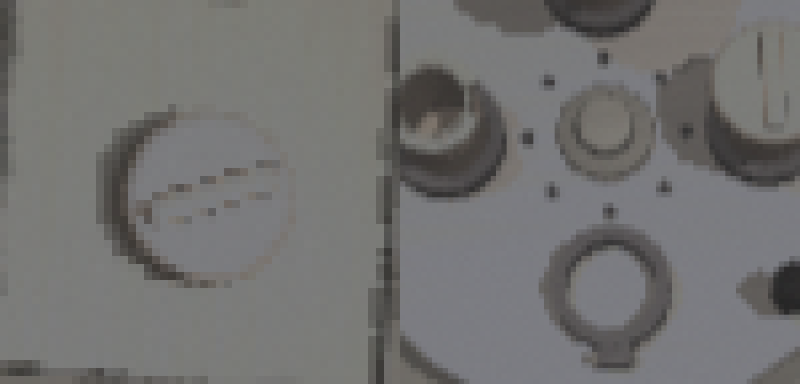

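Dial centre is about (606.5, 57) and the knob about (519, -33.5). In the crop the cap's bar runs from (140,210) to (280,165), which is about -73° in the world frame, with the cap at about (413, -300). I'll move above the knob.

>>> creep_tool(
  plan=[481, -428, 0, 0, 0, -2.05, 481, -428, 0, 0, 0, -2.05, 481, -428, 0, 0, 0, -2.05, 481, -428, 0, 0, 0, -2.05, 481, -428, 0, 0, 0, -2.05, 481, -428, 0, 0, 0, -2.05, 481, -428, 0, 0, 0, -2.05, 481, -428, 0, 0, 0, -2.05, 481, -428, 0, 0, 0, -2.05, 481, -428, 0, 0, 0, -2.05],
  aperture=0.6,
)

```text
t: 1.35
eef_pos: [509.9, -48.9, 205.5]
orientation: [0.0, 0.452, 0.892, -0.0]
wrist_force: [0.6, -1.3, -0.2]
opening: 0.598
grip_force: 0.0
```

Run:
```python
from h import *
s=read_state();o=s["orientation"];R=Ro.from_quat([o[1],o[2],o[3],o[0]]).as_matrix()
print(s["q"],s["eef_pos"],R.round(3),(R.T@(np.array([519,-33.5,205])-s["eef_pos"])).round(1),np.degrees(np.arctan2(R[1,0],R[0,0])))
```

```text
[ 0.58772114  0.27056091 -0.64501222  1.87392737  0.18585043  1.0569172
  0.50102728] [509.86936045 -48.85875131 205.50747249] [[-0.591  0.806  0.   ]
 [ 0.806  0.591 -0.   ]
 [-0.    -0.    -1.   ]] [ 7.  16.4  0.5] 126.25416257509019
```

>>> creep_tool(
  plan=[7, 16.4, 0, 0, 0, -0.17, 7, 16.4, 0, 0, 0, -0.17, 7, 16.4, 0, 0, 0, -0.17, 7, 16.4, 0, 0, 0, -0.17],
)

```text
t: 1.85
eef_pos: [518.0, -36.5, 205.5]
orientation: [-0.0, 0.379, 0.925, -0.0]
wrist_force: [-0.1, 0.3, -0.4]
opening: 0.599
grip_force: 0.0
```

Run:
```python
from h import *
s=read_state();o=s["orientation"];R=Ro.from_quat([o[1],o[2],o[3],o[0]]).as_matrix()
im,P=cloud("wrist"); cv2.imwrite("pics/w1.png",im); np.save("w1.npy",P)
q=P[(P[...,2]>95)&(P[...,2]<130)&(np.hypot(P[...,0]-519,P[...,1]+33)<25)]
print(s["q"].round(2) if hasattr(s["q"],"round") else s["q"],s["eef_pos"],np.degrees(np.arctan2(R[1,0],R[0,0])),len(q))
if len(q):print(q.mean(0),cv2.minEnclosingCircle(q[:,:2].astype(np.float32)))
```

```text
[ 0.58  0.29 -0.67  1.86  0.21  1.06  0.62] [518.04894632 -36.47472903 205.45873255] 135.44565213542498 612
[518.24965264 -32.35078379 117.93230378] ((519.88671875, -33.92491912841797), 10.842841148376465)
```

View pics/w1.png

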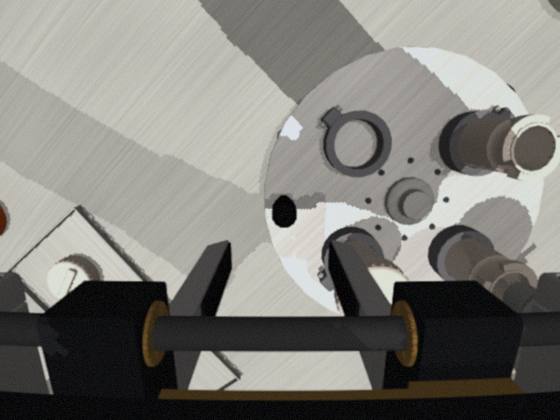

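The wrist view shows the knob at (284,211), between the open fingers. It measures about (519.5, -33.4), so I'll descend and grip it.

>>> creep_tool(
  plan=[1.2, 3, 40, 0, 0, 0, 1.2, 3, 80, 0, 0, 0, 1.2, 3, 110, 0, 0, 0, 1.2, 3, 120.5, 0, 0, 0, 1.2, 3, 120.5, 0, 0, 0, 1.2, 3, 120.5, 0, 0, 0],
)

```text
t: 2.65
eef_pos: [520.4, -32.4, 86.1]
orientation: [0.001, 0.378, 0.926, 0.0]
wrist_force: [0.3, 0.3, -0.1]
opening: 0.605
grip_force: 0.0
```

>>> creep_tool(
  plan=[0, 0, 0, 0, 0, 0, 0, 0, 0, 0, 0, 0, 0, 0, 0, 0, 0, 0, 0, 0, 0, 0, 0, 0, 0, 0, 0, 0, 0, 0, 0, 0, 0, 0, 0, 0],
  aperture=0.1,
  grip_force=30,
)

```text
t: 3.4
eef_pos: [519.4, -32.7, 85.0]
orientation: [-0.0, 0.377, 0.926, -0.0]
wrist_force: [-4.0, -3.1, 5.8]
opening: 0.228
grip_force: 30.0
```

Run:
```python
from h import *
P=np.load("w1.npy")
m=(P[...,2]>58)&(P[...,2]<66)&(np.hypot(P[...,0]-606,P[...,1]-57)<170);q=P[m][:,:2].astype(np.float32)
print(cv2.minEnclosingCircle(q))
q=P[(P[...,2]>80)&(P[...,2]<96)&(np.hypot(P[...,0]-606,P[...,1]-57)<35)]
print(cv2.minEnclosingCircle(q[:,:2].astype(np.float32)))
a=np.linspace(.1,1.6,16)
```

```text
((606.6559448242188, 56.252830505371094), 145.12380981445312)
((606.1549682617188, 56.04889678955078), 14.10361385345459)
```

>>> creep_tool(
  plan=[12.5, 0.6, 0, 0, 0, 0.1, 24.8, 2.5, 0, 0, 0, 0.2, 36.9, 5.6, 0, 0, 0, 0.3, 48.7, 9.9, 0, 0, 0, 0.4, 59.9, 15.3, 0, 0, 0, 0.5, 70.6, 21.8, 0, 0, 0, 0.6, 80.5, 29.4, 0, 0, 0, 0.7, 89.7, 37.9, 0, 0, 0, 0.8, 89.7, 37.9, 0, 0, 0, 0.8, 89.7, 37.9, 0, 0, 0, 0.8],
)

```text
t: 4.65
eef_pos: [481.5, 57.4, 85.0]
orientation: [-0.0, 0.707, 0.707, -0.0]
wrist_force: [-6.4, 1.0, 9.1]
opening: 0.228
grip_force: 30.0
```

Run:
```python
from h import *
s=read_state();o=s["orientation"];R=Ro.from_quat([o[1],o[2],o[3],o[0]]).as_matrix()
d=np.array(s["eef_pos"][:2])-[606.5,56.3];print(np.hypot(*d),np.degrees(np.arctan2(d[1],d[0])),np.degrees(np.arctan2(R[1,0],R[0,0])),s["q"])
```

```text
125.02319829772611 179.4844601800835 89.98213193458196 [ 0.22250131  0.37222999 -0.47570328  2.04587858  0.2396704   0.77726051
 -0.39788659]
```

>>> creep_tool(
  plan=[12.5, 0.6, 0, 0, 0, 0.1, 24.8, 2.5, 0, 0, 0, 0.2, 36.9, 5.6, 0, 0, 0, 0.3, 48.7, 9.9, 0, 0, 0, 0.4, 59.9, 15.3, 0, 0, 0, 0.5, 70.6, 21.8, 0, 0, 0, 0.6, 80.5, 29.4, 0, 0, 0, 0.7, 87, 35.3, 0, 0, 0, 0.77, 87, 35.3, 0, 0, 0, 0.77, 87, 35.3, 0, 0, 0, 0.77],
)

```text
t: 5.9
eef_pos: [517.4, 144.7, 85.0]
orientation: [-0.0, 0.921, 0.39, -0.0]
wrist_force: [-4.2, 2.5, 4.4]
opening: 0.228
grip_force: 30.0
```

Run:
```python
from h import *
s=read_state();o=s["orientation"];R=Ro.from_quat([o[1],o[2],o[3],o[0]]).as_matrix()
d=np.array(s["eef_pos"][:2])-[606.5,56.3];print(np.hypot(*d),np.degrees(np.arctan2(d[1],d[0])),np.degrees(np.arctan2(R[1,0],R[0,0])),s["q"])
```

```text
125.5132477752633 135.2141727315389 45.8618530006393 [-0.07022946  0.43298816 -0.31806715  1.9259386   0.18102112  0.81036932
 -1.25650731]
```

>>> creep_tool(
  plan=[0, 0, 0, 0, 0, 0, 0, 0, 0, 0, 0, 0, 0, 0, -30, 0, 0, 0, 0, 0, -80, 0, 0, 0, 0, 0, -120, 0, 0, 0, 0, 0, -120, 0, 0, 0],
  aperture=0.6,
)

```text
t: 6.65
eef_pos: [519.1, 144.6, 207.7]
orientation: [0.0, 0.921, 0.389, 0.002]
wrist_force: [0.1, -0.0, -1.0]
opening: 0.6
grip_force: 0.0
```

>>> creep_tool(
  plan=[-392, 234, 0, 0, 0, -0.653, -392, 234, 0, 0, 0, -0.653, -392, 234, 0, 0, 0, -0.653, -392, 234, 0, 0, 0, -0.653, -392, 234, 0, 0, 0, -0.653, -392, 234, 0, 0, 0, -0.653, -392, 234, 0, 0, 0, -0.653, -392, 234, 0, 0, 0, -0.653, -392, 234, 0, 0, 0, -0.653, -392, 234, 0, 0, 0, -0.653],
  aperture=0.82,
)

```text
t: 7.9
eef_pos: [411.1, -299.1, 204.1]
orientation: [-0.001, 0.748, 0.664, -0.0]
wrist_force: [0.6, 0.4, 0.8]
opening: 0.819
grip_force: 0.0
```

Run:
```python
from h import *
s=read_state();o=s["orientation"];R=Ro.from_quat([o[1],o[2],o[3],o[0]]).as_matrix()
print(s["q"],s["eef_pos"],np.degrees(np.arctan2(R[1,0],R[0,0])))
im,P=cloud("wrist");np.save("w2.npy",P)
it,T=cloud("top");np.save("t2.npy",T)
cv2.imwrite("pics/w2.png",np.hstack([cv2.resize(im,(400,300)),cv2.resize(it[90:225,210:345],(300,300),interpolation=3)]))
for A in(T,P):
  for lo,hi,c,r in((17,40,(413,-300),40),(28.5,34,(413,-300),40),(100,130,(516,144),30),(130,160,(606,-23),35)):
    q=A[(A[...,2]>lo)&(A[...,2]<hi)&(np.hypot(A[...,0]-c[0],A[...,1]-c[1])<r)]
    if len(q)>5:print(lo,len(q),q.mean(0),cv2.minEnclosingCircle(q[:,:2].astype(np.float32)),cv2.minAreaRect(q[:,:2].astype(np.float32)))
```

```text
[ 0.67197457  0.21457231 -0.11816466  1.89709016  0.02895409  1.03291408
  0.42188032] [ 411.13444333 -299.12480241  204.08352226] 83.13911231686578
17 377 [ 412.84461777 -299.40530269   25.55201114] ((412.9182434082031, -300.4844970703125), 30.123775482177734) ((411.8486022949219, -300.5239562988281), (58.732337951660156, 57.44731521606445), 87.45719909667969)
28.5 78 [ 411.27693947 -299.48843432   30.29148734] ((410.9161376953125, -298.3804931640625), 26.585205078125) ((409.0163269042969, -301.74945068359375), (45.817176818847656, 47.18524932861328), 30.714614868164062)
100 65 [514.75412561 142.8259438  118.21783332] ((515.7186279296875, 143.44151306152344), 10.916110038757324) ((515.6527709960938, 143.33351135253906), (19.38970947265625, 19.537036895751953), 64.32241821289062)
130 165 [606.86455527 -23.45774445 149.19285453] ((606.4354248046875, -23.350522994995117), 23.529701232910156) ((606.306884765625, -23.62177848815918), (42.10140609741211, 44.87866973876953), 88.71707153320312)
17 2112 [ 413.6127334  -299.85981132   24.78566395] ((413.3904113769531, -301.0715637207031), 29.762161254882812) ((413.72900390625, -300.3789978027344), (57.70225524902344, 58.52840805053711), 81.614990234375)
28.5 336 [ 413.46469466 -300.629005     29.84779514] ((413.75128173828125, -300.8251037597656), 22.730443954467773) ((413.479736328125, -300.90057373046875), (9.750370979309082, 45.247798919677734), 15.528566360473633)
```

View pics/w2.png

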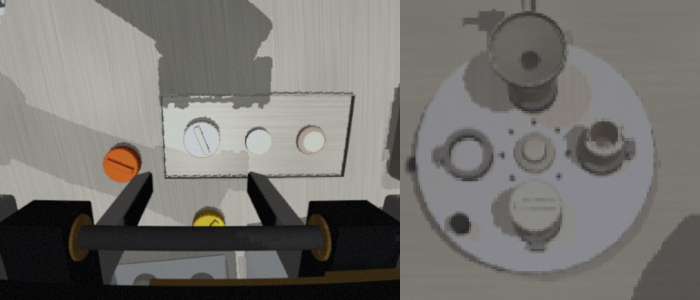

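The dial is in its stop: the open vial is on the right at about (606.4, -23.5), and the knob has turned 89.9°. The wrist view shows the cap at (201,139) in the picture, which is (413.5, -300.8), with its bar at -74.5°. I'll descend to it.

>>> creep_tool(
  plan=[-1.4, 2.6, 60, 0, 0, 0, -1.4, 2.6, 110, 0, 0, 0, -1.4, 2.6, 145, 0, 0, 0, -1.4, 2.6, 145, 0, 0, 0, -1.4, 2.6, 145, 0, 0, 0, -1.4, 2.6, 145, 0, 0, 0],
)

```text
t: 8.75
eef_pos: [414.7, -301.7, 61.5]
orientation: [0.001, 0.748, 0.664, 0.0]
wrist_force: [1.3, -0.7, -0.6]
opening: 0.822
grip_force: 0.0
```

Run:
```python
from h import *
s=read_state();o=s["orientation"];R=Ro.from_quat([o[1],o[2],o[3],o[0]]).as_matrix()
print((R.T@(np.array([413.5,-300.8,5])-s["eef_pos"])).round(1),R.round(4))
im,P=cloud("wrist")
q=P[(P[...,2]>28)&(P[...,2]<34)&(np.hypot(P[...,0]-413,P[...,1]+300)<40)]
if len(q)>5:print(len(q),q.mean(0),cv2.minAreaRect(q[:,:2].astype(np.float32)))
```

```text
[ 0.8 -1.4 56.5] [[ 0.1194  0.9928  0.002 ]
 [ 0.9928 -0.1194 -0.0013]
 [-0.0011  0.0022 -1.    ]]
914 [ 413.37491858 -300.0894048    29.71337021] ((413.4601135253906, -300.9095153808594), (9.92115306854248, 46.1533203125), 15.64734935760498)
```

>>> creep_tool(
  plan=[0.6, -1.2, 30, 0, 0, 0, 0.6, -1.2, 50, 0, 0, 0, 0.6, -1.2, 56, 0, 0, 0, 0.6, -1.2, 56, 0, 0, 0, 0.6, -1.2, 56, 0, 0, 0],
)

```text
t: 9.43
eef_pos: [413.1, -300.9, 4.8]
orientation: [0.001, 0.748, 0.663, 0.0]
wrist_force: [-0.2, 0.3, 0.5]
opening: 0.822
grip_force: 0.0
```

>>> creep_tool(
  plan=[0, 0, 0, 0, 0, 0, 0, 0, 0, 0, 0, 0, 0, 0, 0, 0, 0, 0, 0, 0, 0, 0, 0, 0, 0, 0, 0, 0, 0, 0],
  aperture=0.4,
  grip_force=45,
)

```text
t: 10.05
eef_pos: [412.8, -300.7, 4.2]
orientation: [0.0, 0.748, 0.663, 0.0]
wrist_force: [-1.2, 1.4, 5.6]
opening: 0.608
grip_force: 45.0
```

>>> creep_tool(
  plan=[0, 0, -30, 0, 0, 0, 0, 0, -80, 0, 0, 0.05, 60, 32, -120, 0, 0, 0.15, 120, 64, -160, 0, 0, 0.273, 180, 96, -186, 0, 0, 0.273, 240, 128, -186, 0, 0, 0.273, 298, 159, -186, 0, 0, 0.273, 298, 159, -186, 0, 0, 0.273, 298, 159, -186, 0, 0, 0.273, 298, 159, -186, 0, 0, 0.273],
)

```text
t: 11.3
eef_pos: [605.7, -24.4, 189.5]
orientation: [-0.0, 0.832, 0.555, -0.0]
wrist_force: [1.0, -1.5, -1.1]
opening: 0.602
grip_force: 45.0
```

Run:
```python
from h import *
s=read_state();o=s["orientation"];R=Ro.from_quat([o[1],o[2],o[3],o[0]]).as_matrix()
print(s["q"],s["eef_pos"],np.degrees(np.arctan2(R[1,0],R[0,0])),R.round(4)[2])
im,P=cloud("wrist");np.save("w3.npy",P)
it,T=cloud("top");np.save("t3.npy",T)
cv2.imwrite("pics/w3.png",np.hstack([cv2.resize(im,(400,300)),cv2.resize(it[90:225,210:345],(300,300),interpolation=3)]))
z=P[...,2];m=(z>205)&(z<230)&(np.hypot(P[...,0]-606,P[...,1]+23)<40)
q=P[m]
print(len(q))
if len(q)>5: print(np.percentile(z[m],[5,50,95]),q.mean(0),cv2.minAreaRect(q[q[:,2]>np.percentile(q[:,2],60)][:,:2].astype(np.float32)))
```

```text
[ 0.13274926  0.40625571 -0.18648024  1.6733987   0.08390614  1.07064763
 -0.47255238] [605.72768751 -24.35893829 189.53313424] 67.46483728124574 [-6.e-04 -7.e-04 -1.e+00]
10238
[207.90331828 209.39790751 222.38728652] [606.76384543 -21.8680308  211.31105135] ((610.0419311523438, -22.30779266357422), (66.32405090332031, 56.139183044433594), 10.295937538146973)
```

View pics/w3.png

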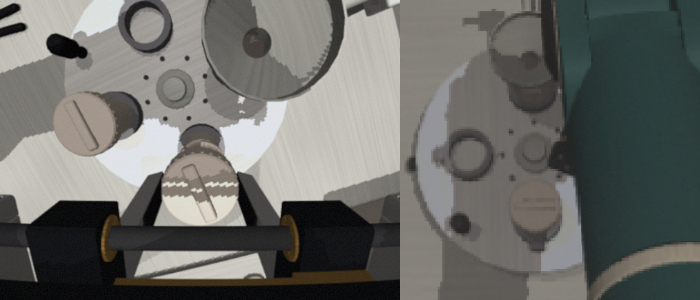

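Run:
```python
from h import *
P=np.load("w3.npy");z=P[...,2]
d=np.hypot(P[...,0]-605.7,P[...,1]+24.4)
q=P[(z>212.5)&(z<220)&(d<26)];print(len(q),q.mean(0),cv2.minAreaRect(q[:,:2].astype(np.float32)))
q=P[(z>205)&(z<220)&(d<33)];print(cv2.minEnclosingCircle(q[:,:2].astype(np.float32)))
# capped vial now on near side, and hub/plate from wrist
q=P[(z>58)&(z<66)&(np.hypot(P[...,0]-606,P[...,1]-57)<170)][:,:2].astype(np.float32);print(cv2.minEnclosingCircle(q))
q=P[(z>160)&(z<175)&(np.hypot(P[...,0]-526,P[...,1]-57)<40)];print(q.mean(0),cv2.minEnclosingCircle(q[:,:2].astype(np.float32)))
q=P[(z>82)&(z<92)&(np.hypot(P[...,0]-606,P[...,1]-57)<35)];print(q.mean(0),cv2.minEnclosingCircle(q[:,:2].astype(np.float32)))
T=np.load("t2.npy")
q=T[(T[...,2]>146)&(T[...,2]<158)&(np.hypot(T[...,0]-606,T[...,1]+23)<35)];print(len(q),q.mean(0),cv2.minEnclosingCircle(q[:,:2].astype(np.float32)))
s=read_state();print(s["eef_pos"])
```

```text
1613 [606.06343507 -23.02776252 214.87615719] ((605.7799682617188, -24.27228355407715), (45.7827033996582, 10.257050514221191), 89.91825866699219)
((606.8489990234375, -21.619516372680664), 32.27595520019531)
((605.8340454101562, 55.80173873901367), 144.85072326660156)
[528.62795552  55.27075064 164.23337553] ((526.7472534179688, 55.04647445678711), 29.74700355529785)
[606.75018081  56.3791006   87.62537665] ((606.681396484375, 56.45870590209961), 13.874524116516113)
136 [605.57229286 -23.48833926 151.55454176] ((607.1192626953125, -22.996906280517578), 23.454769134521484)
[605.63584018 -25.11398579 189.83630768]
```

>>> creep_tool(
  plan=[1.4, 0.3, 15, 0, 0, 0, 1.4, 0.3, 28, 0, 0, 0, 1.4, 0.3, 34, 0, 0, 0, 1.4, 0.3, 34, 0, 0, 0, 1.4, 0.3, 34, 0, 0, 0],
  grip_force=60,
)

```text
t: 12.02
eef_pos: [607.1, -22.6, 156.2]
orientation: [0.0, 0.832, 0.555, 0.0]
wrist_force: [0.7, -0.5, -1.5]
opening: 0.601
grip_force: 60.0
```

>>> creep_tool(
  plan=[0, 0, 2, 0, 0, 0, 0, 0, 4, 0, 0, 0, 0, 0, 6, 0, 0, 0, 0, 0, 8, 0, 0, 0, 0, 0, 8, 0, 0, 0, 0, 0, 8, 0, 0, 0],
)

```text
t: 12.78
eef_pos: [607.0, -22.6, 147.9]
orientation: [-0.0, 0.832, 0.555, -0.0]
wrist_force: [-0.0, 0.6, -0.6]
opening: 0.601
grip_force: 60.0
```

>>> creep_tool(
  plan=[-0.6, 0, 2, 0, 0, 0, -0.6, 0, 4, 0, 0, 0, -0.6, 0, 6, 0, 0, 0, -0.6, 0, 8, 0, 0, 0, -0.6, 0, 8, 0, 0, 0, -0.6, 0, 8, 0, 0, 0, -0.6, 0, 8, 0, 0, 0],
)

```text
t: 13.65
eef_pos: [607.1, -22.8, 140.7]
orientation: [0.0, 0.831, 0.556, 0.001]
wrist_force: [-2.2, 2.7, 11.2]
opening: 0.604
grip_force: 60.0
```

>>> creep_tool(
  plan=[0, 0, 1, 0, 0, 0, 0, 0, 1.5, 0, 0, 0, 0, 0, 1.5, 0, 0, 0, 0, 0, 1.5, 0, 0, 0.12, 0, 0, 1.5, 0, 0, 0.24, 0, 0, 1.5, 0, 0, 0.36, 0, 0, 1.5, 0, 0, 0.36],
)

```text
t: 14.52
eef_pos: [607.6, -23.2, 139.5]
orientation: [0.001, 0.918, 0.397, 0.001]
wrist_force: [-0.9, -1.2, 12.8]
opening: 0.6
grip_force: 60.0
```

Run:
```python
from h import *
s=read_state();print(s["torque"],s["q"])
im,P=cloud("wrist");z=P[...,2]
q=P[(z>163)&(z<172)&(np.hypot(P[...,0]-607.1,P[...,1]+22.8)<26)];print(len(q),q.mean(0),cv2.minAreaRect(q[:,:2].astype(np.float32)),np.median(q[:,2]))
```

```text
[-0.09128201  0.113642   -0.04401033] [ 0.06827742  0.45636927 -0.10564151  1.71829594  0.05685391  0.96768361
 -0.81383689]
1593 [608.50934825 -22.09249253 164.91379541] ((607.9033813476562, -23.069223403930664), (45.525909423828125, 10.178132057189941), 69.1407470703125) 164.98610299811577
```

The cap turns with the tool: the bar is at 69.1° and the tool has turned 20.6°. I'll finish the twist.

>>> creep_tool(
  plan=[0, 0, 0, 0, 0, 0.15, 0, 0, 0, 0, 0, 0.3, 0, 0, 0, 0, 0, 0.45, 0, 0, 0, 0, 0, 0.6, 0, 0, 0, 0, 0, 0.75, 0, 0, 0, 0, 0, 0.9, 0, 0, 0, 0, 0, 1.05, 0, 0, 0, 0, 0, 1.21, 0, 0, 0, 0, 0, 1.21, 0, 0, 0, 0, 0, 1.21],
)

```text
t: 15.82
eef_pos: [607.7, -23.3, 139.5]
orientation: [-0.0, 0.981, -0.195, 0.001]
wrist_force: [0.3, 0.8, 12.3]
opening: 0.599
grip_force: 60.0
```

Run:
```python
from h import *
s=read_state();print(s["torque"],s["q"])
im,P=cloud("wrist");z=P[...,2]
q=P[(z>163)&(z<172)&(np.hypot(P[...,0]-607.1,P[...,1]+22.8)<26)];print(len(q),q.mean(0),cv2.minAreaRect(q[:,:2].astype(np.float32)),np.median(q[:,2]))
q=P[(z>82)&(z<92)&(np.hypot(P[...,0]-606,P[...,1]-57)<35)]
if len(q):print(cv2.minEnclosingCircle(q[:,:2].astype(np.float32)))
cv2.imwrite("pics/w4.png",im)
```

```text
[ 0.06930804 -0.01246894 -0.06330574] [-0.12755296  0.45664734  0.15063701  1.7254797  -0.08053559  0.9631215
 -1.9093763 ]
1585 [609.61176814 -23.99127574 164.85695378] ((608.230712890625, -23.780075073242188), (45.983619689941406, 10.132033348083496), 0.018597008660435677) 164.8914600572259
((606.948486328125, 56.317955017089844), 14.137975692749023)
```

View pics/w4.png

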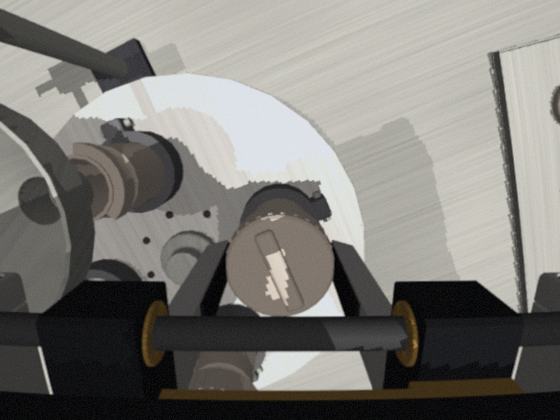

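>>> creep_tool(
  plan=[0, 0, -1, 0, 0, 0, 0, 0, -2, 0, 0, 0, 0, 0, -3, 0, 0, 0, 0, 0, -4, 0, 0, 0, 0, 0, -5, 0, 0, 0, 0, 0, -5, 0, 0, 0, 0, 0, -5, 0, 0, 0, 0, 0, -5, 0, 0, 0],
)

```text
t: 16.88
eef_pos: [607.3, -23.3, 143.7]
orientation: [-0.0, 0.981, -0.195, 0.001]
wrist_force: [5.7, -1.3, 4.4]
opening: 0.602
grip_force: 60.0
```

Run:
```python
from h import *
s=read_state();print(s["torque"])
im,P=cloud("wrist");z=P[...,2]
q=P[(z>165)&(z<176)&(np.hypot(P[...,0]-607.1,P[...,1]+22.8)<26)];q=q[q[:,2]>np.median(q[:,2])-1.5];print(len(q),cv2.minAreaRect(q[:,:2].astype(np.float32)),np.median(q[:,2]))
```

```text
[-0.04452972 -1.24281493 -0.04359556]
1542 ((608.1515502929688, -23.845035552978516), (10.087237358093262, 45.239173889160156), 89.92875671386719) 169.1285674914381
```

>>> creep_tool(
  plan=[0, 0, 1, 0, 0, 0, 0, 0, 1, 0, 0, 0, 0, 0, 1, 0, 0, 0, 0, 0, 1, 0, 0, 0, 0, 0, 1, 0, 0, 0, 0, 0, 1, 0, 0, 0],
)

```text
t: 17.68
eef_pos: [607.3, -23.2, 143.0]
orientation: [-0.0, 0.981, -0.195, 0.001]
wrist_force: [4.5, -0.5, 7.5]
opening: 0.604
grip_force: 60.0
```

```bash
python3 -c "
from h import *
im,P=cloud('wrist');z=P[...,2]
q=P[(z>165)&(z<176)&(np.hypot(P[...,0]-607.1,P[...,1]+22.8)<26)];q=q[q[:,2]>np.median(q[:,2])-1.5];print(cv2.minAreaRect(q[:,:2].astype(np.float32)),np.median(q[:,2]))
from station import job_done
print(job_done())"
```

```text
((608.0433959960938, -23.86655044555664), (10.150455474853516, 45.422367095947266), 89.94104766845703) 168.3995109927363
the job is handed in; nothing more can be done
None
```

I turned the dial one stop clockwise (about 89.9° measured) and locked the cap on the vial, then handed in at 17.7 s with the gripper still holding it at 60 N; no verdict came back, but my last readings put the cap about 11 mm below the rim, square to the vial's x within 0.1° and 1 to 2 mm off centre.

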